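# Unlock the tipping trough and empty it

### The job

Pull the looped spring clip straight out of the cross-drilled pin that locks the tipping trough, lay it flat on the table and let go, then take it again by its legs and stow it loop first, fully home, in the low roofed keeper on the table. Then swing the lever fully over to its stop so that both posts tip out into the catch tray, and leave the trough tipped. Do not disturb the mirror mount, the lens mount or the objective can.

Things in the scene. Friction and masses are not known exactly. Their poses are not given: they have to be found in the camera images.
- stand: Fixed aluminium tipping stand. Origin on the table under the trough's pivot (axis 130 mm up, along x); x points away from the lever's side, y to the locking pin's side. Cheeks 50 mm wide (y) at x -72 and 72 mm reach z 144. The base is 8 mm thick, its near edge at x -117; the table in front of it is bare.
- tray_floor (a point): Middle of the floor of the steel catch tray on the stand (stand x 0, y -90, z 11 mm). Inside it spans 124 mm along the stand's x and 214 mm along y (y -197 to 17); rim at z 58 mm.
- pin_hole (a point): Middle of the cross hole in the upright locking pin (stand x -87, y 120, z 138 mm). Hole 11 mm wide and high, along the stand's x, bottom at z 133. Pin 24 mm across, steel, from the base to z 158 mm.
- fork (a point): Flat fork that the trough carries: top at z 133 mm, its two prongs either side of the pin along the stand's x (out to 38 mm on the loop's side, 28 mm on the other). The point is on its top, at the pin's axis. It rises as the trough tips, to about z 285 mm near y -10; the clip lies on it and holds it down.
- cradle (a joint): Tilt of the trough about the pivot, rad: 0 upright and locked, 1.66 fully tipped against its stop. It grows as the lever swings from the pin's side over to the stand's -y side, tipping the trough toward -y over the tray. About 2.5 N at the bar moves it; it stays where it is left.
- lever_bar (a point): On the lever's free grip bar, 35 mm from the flat arm that carries it: 12 mm round, along the stand's x, free over 55 mm (stand x -151 to -95), 100 mm from the pivot axis. At joint 0 it stands 75 degrees up from the stand's +y (y 26, z 227 mm), tipped at 170 degrees (y -98, z 147). It may turn in the grip.
- clip: Loose spring clip of 8 mm steel wire, 0.13 kg, flat in its xy plane, 132 mm long. Origin on the straight leg's centre line, at the pin axis while locked, axes then as the stand's. Straight leg along x to a tip at x 40. A hump on the spring leg snaps over the pin at a pull of 5 to 20 N toward -x; drawn 60 mm that way it is clear of the pin and can be lifted.
- clip_loop (a point): Middle of the clip's loop (clip x -61, y 8 mm), on the wire's centre plane. The loop is 52 mm wide outside along the clip's y, 55 mm long (clip x -92 to -37), with straight parallel sides for 30 mm about this point. While the clip is locked nothing is below or beside it.
- clip_legs (a point): Middle between the clip's two legs (clip x 0, y 8 mm), on the wire's centre plane; straight leg at y 0, spring leg at y 16. A grasp across both here is 24 mm wide; they yield by 2 mm. Free once the clip is out of the pin.
- keeper: Fixed low aluminium garage for the loop. Origin on the table under its middle; x is the direction of insertion. Mouth at x -33, back wall's inside at x 27, inside 62 mm wide and 22 mm high over the bare table, roof top z 26 mm, feet to y -58 and 58. With the loop home the clip's x is opposite to the keeper's x, the loop's middle is at keeper x -4, legs outside.
- post_1: Loose steel optical post, 13 mm round, 100 mm long, lying in the trough (origin on its underside at mid length).
- post_2: Second such post, beside the first.
- mirror: Bystander: black mirror mount on a post holder, 70x50x134 mm, origin at its foot.
- lens: Bystander: black lens mount with a round lens on a post holder, 70x44x129 mm, origin at its foot.
- can: Bystander: round objective can 37 mm across, 58 mm high, origin at its foot.
There are look-alikes about, which are no part of the job. Leave any blue or orange look-alike of the clip alone.

How it is judged:
By the outcome, as a careful person would: the job done as asked, in the order asked, and still so for the second after the job is handed in, with the robot touching nothing.
It also fails if it takes over 64 s, if anything falls off the work surface, if the arm or the gripper's body presses on something with over 40 N, if the wrist force passes 120 N, or if a joint passes its speed limit or range.

### The arm

A 6-joint arm with a two-finger parallel gripper is mounted at the origin on the work surface; the furniture and walls round the work are solid. World frame = base frame: x ahead of the robot, y to its left, z up, the work surface at z = 0. Lengths are in mm, angles in rad, forces in N, time in s.
With the tool pointing down it reaches from about 325 to 775 mm from the base axis. Payload 9.3 kg.
Tool frame: the origin (TCP) lies midway between the tips of the shut fingers; the grasp point (between the pads) lies 19 mm behind it; z points along the fingers, y is the direction in which the jaws open and shut (so a half turn about z gives the same grasp; the last joint's range is limited). The gripper opens to 85 mm and grips with 20 to 120 N. Pads are 22 mm wide; open, the fingers measure 114 mm over their backs; the gripper's body (76 mm by 85 mm) begins 54 mm behind the grasp point. The pads swing forward as they close: fully open they stand 13 mm farther back than shut.
Start: joints at [-1.274, 0.259, 0.021, 1.334, 0, 1.418], TCP at [239.125, -495.294, 231.279] pointing down, gripper open.
Joint ranges: [-3.04, 3.04], [-0.91, 1.82], [-1.04, 1.36], [-1.92, 1.95], [-1.52, 1.45], [-3.14, 3.14]. Speed limits (rad/s): [2.22, 2.22, 2.79, 3.14, 3.14, 3.14].

### API

Orientations are given as a unit quaternion [w, x, y, z].
In Python, from workcell import env gives the robot as it stands. The module is installed in compiled form; this text tells all that it offers.
- The arm moves only by the tool arm_command, never from a script. Its argument "targets" is text: rows parted by semicolons, each of 7 numbers parted by spaces: the shift along the tool's x, y, z in mm, then the turn, a rotation vector about the tool's x, y, z in degrees, then the opening, from 0 (shut) to 1 (fully open). In form: tx ty tz rx ry rz jaw; .... A call has 1 to 12 rows; each row shifts and turns the commanded pose from where the row before left it, along the tool's axes as they then stand; what a row does not reach is not made up. A row lasts 1/8 s, in which the tool goes at most 62.5 mm and 10.7 degrees, less where a joint would pass 70% of its speed; a pose out of reach is approached as far as the arm can. A call with a gripper value outside its range is refused whole. The fingers move at their own pace and stop on an object; the grip force is fixed at half the most. Time passes only in rows, so rows that do not move let the fingers close. It gives the time, the measured TCP pose, the force and the opening at its end, in the units of the state.
- env.get_obs(): the state, without advancing time (a new reading comes with each control period).
- env.capture(name): name is "side" or "top" or "wrist"; returns the picture (384x512x3 uint8, red, green, blue); there is no depth.
- env.camera_params(name): a dict with "fovy" (degrees; the focal length in pixels is half the picture's height over the tangent of half this angle, whatever the lens; pixels are square), "cx", "cy" (the principal point, pixels), "k1" (the pictures are not rectified: a ray, as slopes to the right and down, at radius r is drawn at 1 + k1 r^2 times it, then the intrinsics apply), "position" and "rotation" of the camera in the world. Camera axes: x right, y down, z forward; pixel columns grow to the right and rows downward; lengths in mm; the calibration is good to about 2 mm. A picture is of the moment at which its call begins: read the wrist's pose just before it. camera_params takes no time and is no camera call; for the wrist camera it gives the pose at the moment of the call.
- env.sign_off(): hands the job in, once; it reports no verdict.
The state is a dict: "t": time; "qpos": joint angles; "joint_velocities": joint speeds; "joint_torque": joint torques, N m; "ee_pos": TCP position; "ee_rot": TCP orientation; "force": force on the tool from outside, world axes, zero at the start; "wrist_torque": the same for the moment, N m; "gripper_width": opening from 0.0 (shut) to 1.0 (fully open).
Only numpy, scipy, OpenCV 4.12 (cv2) and the standard library are available. Lean on these libraries where they do the work, as an engineer would, in place of code of your own. Each camera call takes 0.05 s, during which the arm holds its last target. There are 200 camera calls.

## Working session

There is one attempt and no reset: what is moved stays moved. The work goes in short steps, Python scripts to look and compute and a tool call to move; the robot and the scene stay as the last step left them, time stands still between calls to the robot, and variables do not carry over. Pictures are saved under pics/ and viewed, about 8 in all and at most 12, crops included, and the job is handed in when it is done.

Besides the shell and the picture viewer there is one more tool, called after "Request:" as name(argument=value, ...) on one line, values as JSON. arm_command: Moves the arm, as the interface text tells. Its arguments: {"type":"object","properties":{"targets":{"type":"string"}},"required":["targets"]}

```bash
mkdir -p pics; cat > h.py <<'E'
import numpy as np, cv2, json
from workcell import env
from scipy.spatial.transform import Rotation as R
def save(name,fn):
    p=env.camera_params(name); im=env.capture(name)
    cv2.imwrite('pics/'+fn+'.png',cv2.cvtColor(im,cv2.COLOR_RGB2BGR)); 
    json.dump({k:(np.asarray(v).tolist()) for k,v in p.items()},open('pics/'+fn+'.json','w')); return p
def load(fn): return json.load(open('pics/'+fn+'.json'))
def rot(p):
    r=np.array(p['rotation'],float)
    return r if r.shape==(3,3) else R.from_quat(r[[1,2,3,0]]).as_matrix()
def K(p): f=192/np.tan(np.radians(p['fovy'])/2); return f
def ray(p,u,v):
    f=K(p); d=np.array([(u-p['cx'])/f,(v-p['cy'])/f]); s=d.copy()
    for _ in range(30): s=d/(1+p['k1']*(s@s))
    return np.array(p['position'],float), rot(p)@np.array([s[0],s[1],1])
def onz(p,u,v,z):
    o,d=ray(p,u,v); return o+d*(z-o[2])/d[2]
def proj(p,X):
    c=rot(p).T@(np.array(X,float)-np.array(p['position'])); s=c[:2]/c[2]; s=s*(1+p['k1']*(s@s)); return s*K(p)+[p['cx'],p['cy']]
def tri(l):
    A=0;b=0
    for p,u,v in l:
        o,d=ray(p,u,v); d=d/np.linalg.norm(d); M=np.eye(3)-np.outer(d,d); A=A+M; b=b+M@o
    X=np.linalg.solve(A,b); return X,[np.round(proj(p,X)-[u,v],1) for p,u,v in l]
E
python3 - <<'E'
from h import *
for n in ['side','top','wrist']:
    p=save(n,n+'0'); print(n,p)
a=[cv2.imread(f'pics/{n}0.png') for n in ['side','top']]
o=env.get_obs(); print(o['ee_pos'],o['ee_rot'],o['t'],o['force'],o['gripper_width'])
E
```

```text
side {'fovy': 51.35790078582143, 'cx': 251.3286992899458, 'cy': 191.8888120835877, 'k1': 0.0343891599669575, 'position': array([-109.04825231, -968.74985799,  641.46875617]), 'rotation': array([-0.51862107,  0.80308472, -0.24057881,  0.16795519])}
top {'fovy': 42.156505338744005, 'cx': 256.4771786303025, 'cy': 200.4268099275012, 'k1': -0.09627282751819344, 'position': array([ 479.27162037,  -13.51384376, 1684.38010461]), 'rotation': array([ 0.01227686, -0.70239818,  0.71133535, -0.02209288])}
wrist {'fovy': 59.82876924131569, 'cx': 254.5665772986006, 'cy': 196.404647525026, 'k1': -0.02428961532161648, 'position': array([ 297.72554481, -467.03348059,  373.68779544]), 'rotation': array([ 0.10976713,  0.83986757, -0.5269968 , -0.06962774])}
[ 239.09087655 -495.09447938  230.80354118] [-5.11917880e-04  9.74811884e-01  2.23028089e-01 -3.15140308e-05] 0.15 [ 0.06446153 -1.08595403 -0.08568117] 1.0011330414103383
```

```bash
python3 - <<'E'
import cv2
for n in ['side','top']:
    cv2.imwrite(f'pics/{n}0b.png',cv2.resize(cv2.imread(f'pics/{n}0.png'),(800,600),interpolation=cv2.INTER_CUBIC))
E
```

```text
(no output)
```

View pics/side0b.png

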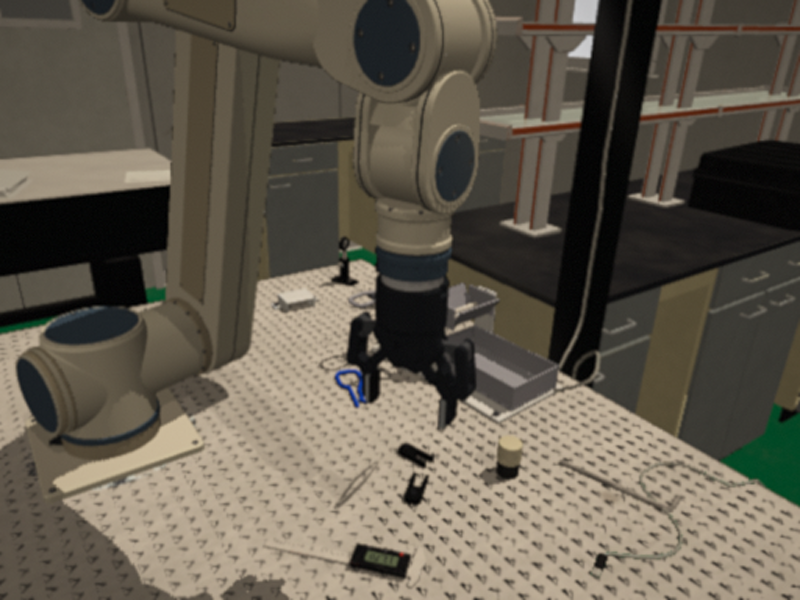

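View pics/top0b.png

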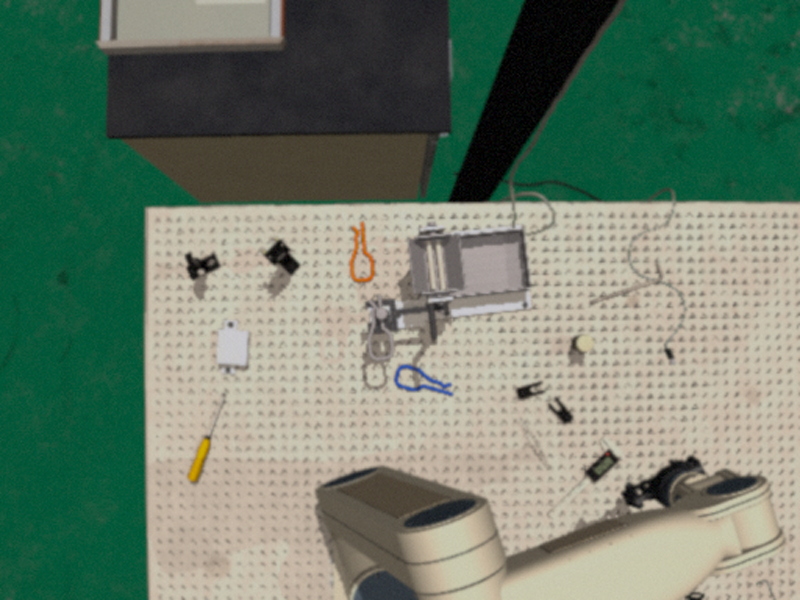

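Side view: the arm hides most of the stand. Top view (800 px wide): pin at (381,312), loop at (380,347), keeper at (232,347), lens and mirror at (200,265) and (282,257), can at (582,343), posts near (435,265), tray at (492,262).

```bash
python3 - <<'E'
from h import *
p=load('top0'); s=512/800
for n,u,v,z in [('pin',381,312,158),('loop',380,347,137),('keepTopc',232,347,26),('footA',231,324,5),('footB',228,370,5),('lever',422,352,227),('traycorner',528,230,58),('traycorner2',527,293,58),('can',583,343,58),('mirror',282,257,100),('lens',200,265,100),('shaft lever',400,313,133),('blue',425,382,4),('orange',362,260,4),('basecornerR',530,303,8)]:
    print(n,np.round(onz(p,u*s,v*s,z)))
w=load('wrist0'); print(rot(w))
E
```

```text
pin [556.   4. 158.]
loop [488.   7. 137.]
keepTopc [492. 324.  26.]
footA [542. 330.   5.]
footB [443. 337.   5.]
lever [477. -73. 227.]
traycorner [ 731. -308.   58.]
traycorner2 [ 597. -303.   58.]
can [ 491. -420.   58.]
mirror [674. 206. 100.]
lens [660. 374. 100.]
shaft lever [555. -34. 133.]
blue [412. -88.   4.]
orange [677.  45.   4.]
basecornerR [ 579. -318.    8.]
[[ 0.4348527  -0.86992936 -0.23265001]
 [-0.90050071 -0.4204511  -0.11099252]
 [-0.0012623   0.2577669  -0.96620631]]
```

Request:
arm_command(targets="48 -33 -10 0 0 0 1;48 -33 -10 0 0 0 1;48 -33 -10 0 0 0 1;48 -33 -10 0 0 0 1;48 -33 -10 0 0 0 1;48 -33 -8 0 0 0 1;48 -33 -8 0 0 0 1;48 -33 -8 0 0 0 1;48 -33 -4 0 0 0 1;48 -33 0 0 0 0 1;0 0 0 0 0 9.3 1;0 0 0 0 0 9.3 1")

```text
t: 1.65
ee_pos: [528.1, 11.7, 308.7]
ee_rot: [-0.0, 0.998, 0.061, -0.001]
force: [-1.7, -0.4, -0.0]
gripper_width: 1.001
```

Request:
arm_command(targets="0 0 0 0 0 9.3 1;0 0 0 0 0 0 1;0 0 0 0 0 0 1")

```text
t: 2.02
ee_pos: [527.9, 10.5, 309.1]
ee_rot: [-0.0, 1.0, -0.017, -0.0]
force: [-0.1, 0.1, -0.1]
gripper_width: 1.001
```

```bash
python3 - <<'E'
from h import *
save('wrist','w1'); save('side','s1')
cv2.imwrite('pics/w1b.png',cv2.resize(cv2.imread('pics/w1.png'),(800,600),interpolation=cv2.INTER_CUBIC))
o=env.get_obs(); print(o['ee_pos'],o['ee_rot'],o['t'],o['qpos'])
E
```

```text
[527.85053623  10.47927361 309.24581912] [-1.16749700e-05  9.99846604e-01 -1.75146446e-02 -6.95755049e-05] 2.125 [-1.39169705e-01  2.10245170e-01  1.52638466e-01  1.51333058e+00
  6.29079151e-06  3.03745403e+00]
```

View pics/w1b.png

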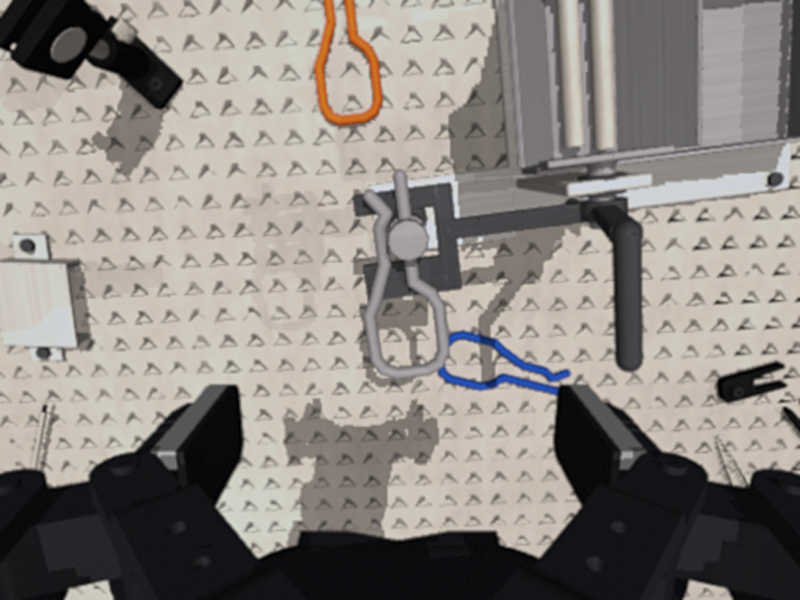

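Wrist view 1 (800 px): clip loop at (408,330), pin top at (407,238), straight-leg tip at (400,175), lever bar from (627,225) to (628,360). The keeper is at the left edge with its dark mouth side facing right, near (75,300). I'll half-turn the wrist now, because joint 6 is near its limit, and take a second view.

Request:
arm_command(targets="-40 3 0 0 0 -10.6 1;0 0 25 0 0 -10.6 1;0 0 0 0 0 -10.6 1;0 0 0 0 0 -10.6 1;0 0 0 0 0 -10.6 1;0 0 0 0 0 -10.6 1;0 0 0 0 0 -10.6 1;0 0 0 0 0 -10.6 1;0 0 0 0 0 -10.6 1;0 0 0 0 0 -10.6 1;0 0 0 0 0 -10.6 1;0 0 0 0 0 -10.6 1")

```text
t: 3.62
ee_pos: [487.8, 9.0, 284.3]
ee_rot: [0.0, 0.458, 0.889, 0.0]
force: [-0.4, -0.4, 0.8]
gripper_width: 1.002
```

Request:
arm_command(targets="0 0 0 0 0 -10.6 1;0 0 0 0 0 -10.6 1;0 0 0 0 0 -10.6 1;0 0 0 0 0 -10.6 1;0 0 0 0 0 -10.4 1;0 0 0 0 0 0 1")

```text
t: 4.38
ee_pos: [487.8, 9.0, 284.3]
ee_rot: [0.0, 0.019, 1.0, -0.0]
force: [-0.1, -0.5, 0.1]
gripper_width: 0.995
```

```bash
python3 - <<'E'
from h import *
save('wrist','w2')
cv2.imwrite('pics/w2b.png',cv2.resize(cv2.imread('pics/w2.png'),(800,600),interpolation=cv2.INTER_CUBIC))
o=env.get_obs(); print(o['ee_pos'],o['ee_rot'],o['t'],o['qpos'])
E
```

```text
[487.82048446   9.00327642 284.32289335] [ 5.50375772e-05  2.01839448e-02  9.99796282e-01 -2.16993903e-06] 4.425 [-1.53747358e-01  1.40823082e-01  3.02998818e-03  1.43289356e+00
  1.03569643e-05 -1.13376726e-01]
```

View pics/w2b.png

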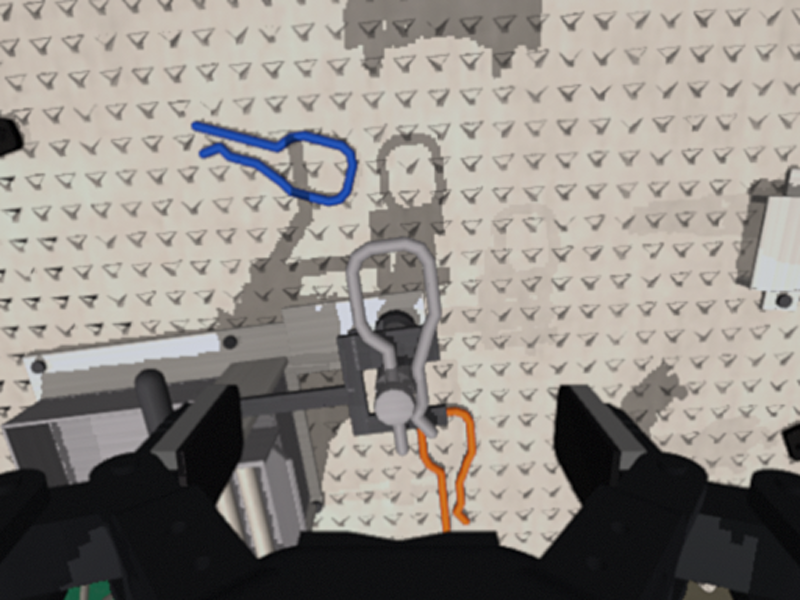

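Wrist view 2: loop end at (391,242), loop sides at x≈355 and 433 (y 290), pin top at (396,404), tip at (403,450), lever bar end at (150,378). The keeper is at the right edge, its shadowed side facing left.

```bash
python3 - <<'E'
from h import *
a=load('w1');b=load('w2');s=.64
for n,x,y in [('loopend',(408,373),(391,245)),('pin',(407,236),(396,403)),('tip',(400,175),(403,450)),('leverend',(628,364),(150,374)),('forkNear-yCorner',(461,287),(339,338)),('legL/kink',(413,290),(389,357))]:
    X,e=tri([(a,x[0]*s,x[1]*s),(b,y[0]*s,y[1]*s)]); print(n,np.round(X,1),e)
for z in (137,):
  for u,v in [(355,270),(357,300),(432,270),(436,300)]: print(np.round(onz(b,u*s,v*s,z),1))
  for u,v in [(371,320),(375,345),(441,320),(441,345)]: print('w1',np.round(onz(a,u*s,v*s,z),1))
print('base edge',onz(b,30*s,360*s,8),onz(b,390*s,297*s,8),onz(a,790*s,145*s,8))
print('post',onz(a,570*s,0,135),onz(a,574*s,145*s,135))
print('keeper feet',onz(a,28*s,243*s,3),onz(a,43*s,354*s,3),onz(b,784*s,300*s,3))
print('kroof',[onz(a,u*s,v*s,26).round() for u,v in [(65,262),(78,345)]],[onz(b,u*s,v*s,26).round() for u,v in [(770,197),(755,285)]])
E
```

```text
loopend [464.2   6.  137. ] [array([-0.,  0.]), array([-0.,  0.])]
pin [554.5   4.8 149.5] [array([-0.7,  0. ]), array([-0.7,  0. ])]
tip [588.9   7.7 143.1] [array([-0.7,  0. ]), array([-0.7,  0. ])]
leverend [501.6 -95.4 225.9] [array([-0.6, -0.1]), array([-0.7,  0.1])]
forkNear-yCorner [519.2 -28.1 132.5] [array([-0.9, -0. ]), array([-1.,  0.])]
legL/kink [523.7   2.2 155.7] [array([-0.6,  0. ]), array([-0.6,  0. ])]
[477.7 -14.9 137. ]
[495.2 -14.8 137. ]
[479.3  28.6 137. ]
[496.9  30.5 137. ]
w1 [500.8  28.2 137. ]
w1 [484.1  26.4 137. ]
w1 [499.3 -15.9 137. ]
w1 [482.7 -15.7 137. ]
base edge [ 570.29760867 -313.13468063    8.        ] [525.84110855   1.06171484   8.        ] [ 601.87925166 -316.52291856    8.        ]
post [679.46327882 -89.34311935 135.        ] [602.60151922 -95.08126875 135.        ]
keeper feet [541.63884059 333.42689929   3.        ] [438.94528308 341.69050359   3.        ] [542.05184875 335.7436515    3.        ]
kroof [array([527., 289.,  26.]), array([454., 292.,  26.])] [array([453., 295.,  26.]), array([522., 293.,  26.])]
```

Request:
arm_command(targets="-2 -1.7 0 0 0 -6.8 1;0 0 50 0 0 0 1;0 0 50 0 0 0 1;0 0 40 0 0 0 1;0 0 17 0 0 0 1;0 0 0 0 0 0 1;0 0 0 0 0 0 0.45;0 0 0 0 0 0 0.45;0 0 0 0 0 0 0.45;0 0 0 0 0 0 0.45;0 0 0 0 0 0 0.45")

```text
t: 5.8
ee_pos: [490.4, 7.3, 128.5]
ee_rot: [0.001, -0.041, 0.999, -0.0]
force: [0.1, 0.7, 5.6]
gripper_width: 0.575
```

```bash
python3 - <<'E'
from h import *
save('wrist','w3');save('side','s3')
A=cv2.imread('pics/w3.png');B=cv2.imread('pics/s3.png')
cv2.imwrite('pics/c3.png',cv2.resize(np.hstack([A,B[100:300,150:400].repeat(2,0).repeat(2,1)[:384]]),None,fx=.79,fy=.79))
o=env.get_obs(); print(o['ee_pos'],o['ee_rot'],o['t'],o['gripper_width'],o['force'])
E
```

```text
[490.38219101   7.28935164 128.5510619 ] [ 1.17518733e-03 -4.05541716e-02  9.99176641e-01 -1.37256353e-04] 5.9 0.5766027104798916 [-0.90407593  0.65077073  5.0372371 ]
```

View pics/c3.png

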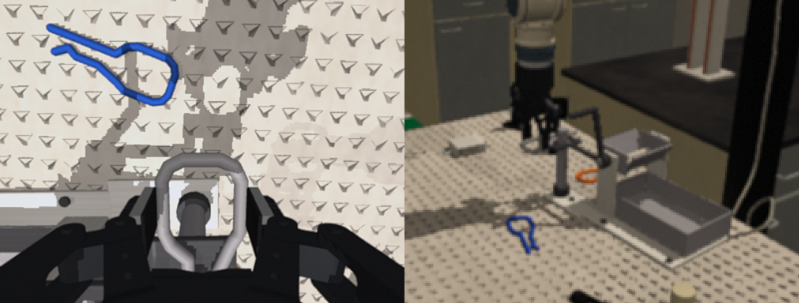

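Grip at 0.577 (49 mm) across the loop sides, with the pads either side of the loop. Pulling straight along the clip axis.

Request:
arm_command(targets="6 0 0 0 0 0 0.45;6 0 0 0 0 0 0.45;6 0 0 0 0 0 0.45;6 0 0 0 0 0 0.45;8 0 0 0 0 0 0.45;10 0 0 0 0 0 0.45;10 0 0 0 0 0 0.45;12 0 0 0 0 0 0.45;12 0 0 0 0 0 0.45;0 0 0 0 0 0 0.45")

```text
t: 7.15
ee_pos: [413.1, 1.1, 127.4]
ee_rot: [0.0, -0.041, 0.999, -0.0]
force: [-0.4, -0.2, -1.6]
gripper_width: 0.578
```

```bash
python3 - <<'E'
from h import *
save('wrist','w4');save('top','t4')
A=cv2.imread('pics/w4.png');B=cv2.imread('pics/t4.png')
cv2.imwrite('pics/c4.png',cv2.resize(np.hstack([A,B[130:322,200:400].repeat(2,0).repeat(2,1)]),None,fx=.85,fy=.85))
o=env.get_obs(); print(o['ee_pos'],o['ee_rot'],o['t'],o['gripper_width'],o['force'],o['wrist_torque'])
E
```

```text
[414.23684597   0.99416794 127.49717302] [ 3.93291574e-04 -4.06398835e-02  9.99173777e-01 -9.56624514e-05] 7.25 0.574241658283942 [ 0.15520232  0.3561428  -1.34180652] [-0.01398065  0.03555588  0.00952074]
```

View pics/c4.png

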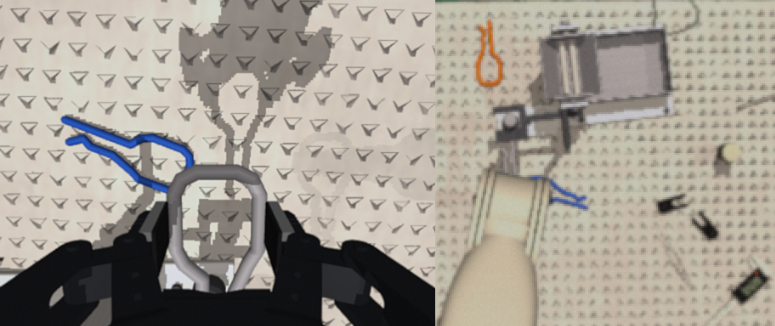

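The clip is out of the pin; pin and fork are free at top-view crop (510,122) and the arm did not touch the blue clip. Carrying it to the bare table in front of the keeper.

Request:
arm_command(targets="15 0 0 0 0 0 0.45;0 0 -40 0 0 0 0.45;-21.4 46.2 0 0 0 0 0.45;-21.4 46.2 0 0 0 0 0.45;-21.4 46.2 0 0 0 0 0.45;-21.4 46.2 0 0 0 0 0.45;-21.4 46.2 0 0 0 0 0.45;0 0 0 0 0 9.8 0.45;0 0 0 0 0 9.8 0.45;0 0 0 0 0 9.8 0.45;0 0 0 0 0 9.8 0.45;0 0 0 0 0 9.8 0.45")

```text
t: 8.75
ee_pos: [486.2, 238.5, 167.1]
ee_rot: [-0.0, 0.38, 0.925, -0.0]
force: [-0.1, -0.3, -2.1]
gripper_width: 0.575
```

Request:
arm_command(targets="0 0 0 0 0 9.8 0.45;0 0 0 0 0 9.8 0.45;0 0 0 0 0 9.8 0.45;0 0 0 0 0 9.8 0.45;0 0 0 0 0 9.8 0.45;0 0 0 0 0 0 0.45;0 0 0 0 0 0 0.45")

```text
t: 9.62
ee_pos: [486.6, 238.7, 167.2]
ee_rot: [-0.0, 0.726, 0.688, -0.0]
force: [0.4, -0.6, -1.3]
gripper_width: 0.572
```

```bash
python3 - <<'E'
from h import *
save('wrist','w5')
cv2.imwrite('pics/w5b.png',cv2.resize(cv2.imread('pics/w5.png'),(800,600),interpolation=cv2.INTER_CUBIC))
o=env.get_obs(); print(o['ee_pos'],o['ee_rot'],o['t'],o['gripper_width'],o['force'],o['qpos'])
E
```

```text
[486.71191317 238.6958266  167.27266243] [-5.33438051e-05  7.26291740e-01  6.87386573e-01 -7.04733121e-05] 9.675 0.5763022824683952 [-0.56861216  0.3316483  -1.91982184] [ 3.01104883e-01  2.71771660e-01 -1.25398576e-01  1.17379964e+00
  3.35837751e-05  1.92692836e+00]
```

View pics/w5b.png

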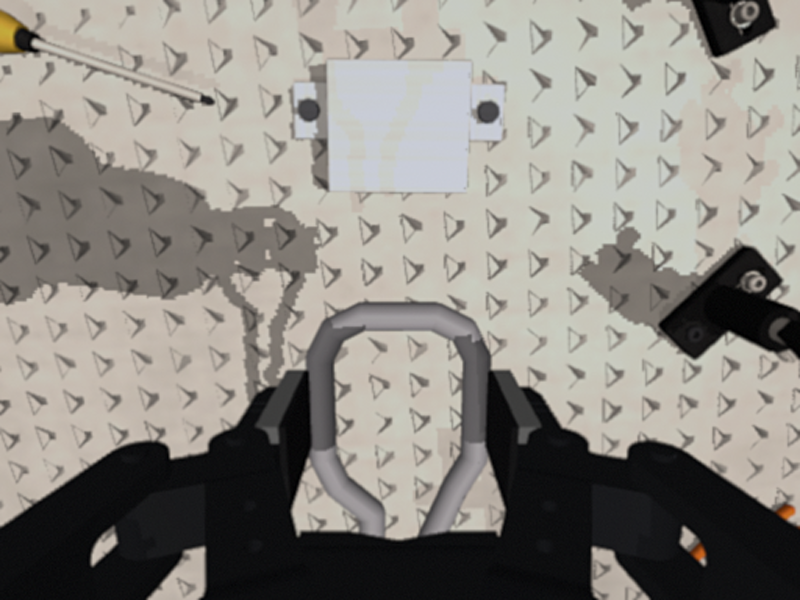

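Wrist view 5: keeper roof spans (328,60)–(471,190), with feet bolts at (309,110) and (488,112). Clip held squarely. Checking which side the mouth is on, from side-camera and w2 crops.

```bash
python3 - <<'E'
from h import *
p=load('w5');s=.64
for u,v in [(328,60),(471,60),(328,190),(470,190)]: print('roof',np.round(onz(p,u*s,v*s,26),1))
for u,v in [(309,110),(488,112)]: print('bolt',np.round(onz(p,u*s,v*s,5),1))
q=load('s3'); c=proj(q,[492,324,13]); print(c)
A=cv2.imread('pics/s3.png'); x,y=map(int,c); A=A[y-25:y+25,x-35:x+35]
B=cv2.imread('pics/w2.png')[100:210,460:512]
C=cv2.imread('pics/w4.png')
cv2.imwrite('pics/c6.png',np.hstack([cv2.resize(A,(490,350),interpolation=cv2.INTER_CUBIC),cv2.resize(B,(165,350),interpolation=cv2.INTER_CUBIC)]))
E
```

```text
roof [457.9 358.2  26. ]
roof [529.8 354.3  26. ]
roof [452.4 294.2  26. ]
roof [527.9 290.1  26. ]
bolt [442.8 337.3   5. ]
bolt [541.5 330.9   5. ]
[189.05070432 191.64646396]
```

View pics/c6.png

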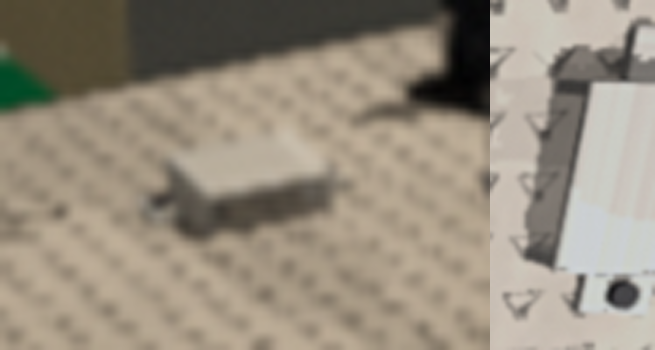

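The −y face is open (the table shows through it), so the mouth faces −y and keeper x points at about 86.6°. The clip is already in line with it. Laying it down here.

Request:
arm_command(targets="0 0 55 0 0 0 0.45;0 0 55 0 0 0 0.45;0 0 40 0 0 0 0.45;0 0 10 0 0 0 0.45;0 0 4 0 0 0 0.45;0 0 2 0 0 0 0.45;0 0 0 0 0 0 0.45")

```text
t: 10.55
ee_pos: [487.6, 239.1, 2.4]
ee_rot: [0.0, 0.727, 0.686, 0.001]
force: [0.1, -0.0, -1.2]
gripper_width: 0.573
```

Request:
arm_command(targets="0 0 1.5 0 0 0 0.45;0 0 1.5 0 0 0 0.45;0 0 0 0 0 0 0.45")

```text
t: 10.92
ee_pos: [487.2, 238.9, -1.2]
ee_rot: [0.0, 0.727, 0.686, 0.0]
force: [-0.9, -1.0, 5.7]
gripper_width: 0.573
```

Request:
arm_command(targets="0 0 0 0 0 0 1;0 0 0 0 0 0 1;0 0 0 0 0 0 1;0 0 0 0 0 0 1;0 0 -30 0 0 0 1;0 0 -60 0 0 0 1;-30 0 -20 0 0 0 1;-30 0 0 0 0 0 1;0 0 0 0 0 0 1")

```text
t: 12.05
ee_pos: [483.4, 177.7, 108.7]
ee_rot: [0.0, 0.728, 0.686, 0.0]
force: [-0.6, 0.1, 0.2]
gripper_width: 1.0
```

```bash
python3 - <<'E'
from h import *
save('wrist','w7')
cv2.imwrite('pics/w7b.png',cv2.resize(cv2.imread('pics/w7.png'),(800,600),interpolation=cv2.INTER_CUBIC))
o=env.get_obs(); print(o['ee_pos'],o['ee_rot'],o['t'],o['gripper_width'],o['force'])
E
```

```text
[483.44838193 178.47385541 108.44897922] [8.04694409e-06 7.27896427e-01 6.85687072e-01 1.76100266e-04] 12.1 0.9976412664132781 [1.53012705 0.3898551  0.29545332]
```

View pics/w7b.png

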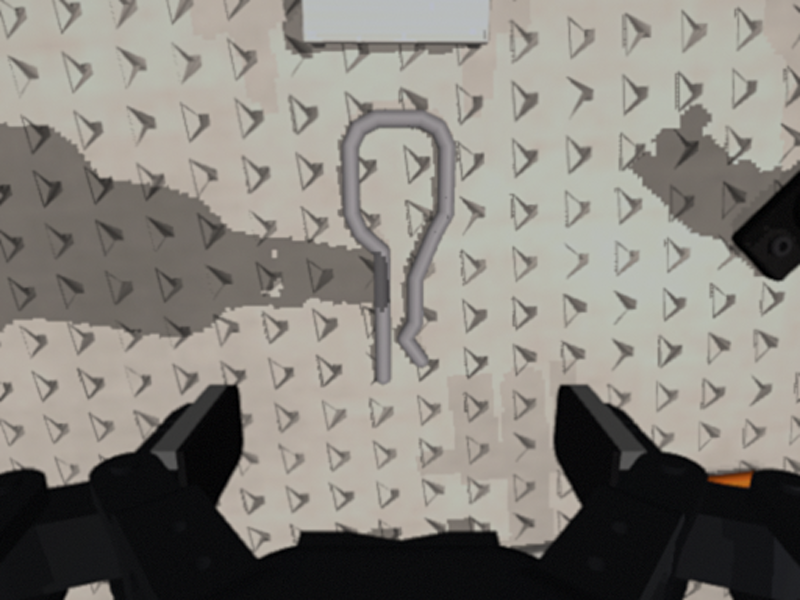

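Clip lying flat: loop end (398,117), sides x≈350 and 446, straight leg from (381,260) to tip (382,380), keeper mouth edge from (302,42) to (487,43).

```bash
python3 - <<'E'
from h import *
p=load('w7');s=.64
P={n:onz(p,u*s,v*s,z) for n,u,v,z in [('end',398,117,4),('L',350,175,4),('Rr',446,175,4),('legA',381,270,4),('tip',382,380,4),('spring',415,290,4),('mL',302,42,26),('mR',487,43,26)]}
for n in P: print(n,P[n].round(1))
a=P['legA']-P['tip']; print('clip -x dir',np.degrees(np.arctan2(a[1],a[0])))
m=(P['mL']+P['mR'])/2; k=P['mR']-P['mL']; print('mouth',m,'ang',np.degrees(np.arctan2(k[1],k[0]))+90)
th=np.arctan2(a[1],a[0]); e=np.array([np.cos(th),np.sin(th)]); n=np.array([e[1],-e[0]])
T=np.array([483.4,178.2]); tx=np.array([np.cos(np.radians(86.7)),np.sin(np.radians(86.7))]);ty=np.array([tx[1],-tx[0]])
for q in P: d=P[q][:2]-T; print(q,'tool',(d@tx).round(1),(d@ty).round(1))
E
```

```text
end [488.8 264.7   4. ]
L [465.1 240.7   4. ]
Rr [509.3 238.1   4. ]
legA [476.4 195.4   4. ]
tip [473.  138.5   4. ]
spring [492.2 184.6   4. ]
mL [452.3 293.3  26. ]
mR [525.6 288.5  26. ]
clip -x dir 86.59095300937835
mouth [488.93058023 290.92898796  26.        ] ang 86.26720760954149
end tool 86.7 0.4
L tool 61.4 -21.8
Rr tool 61.3 22.4
legA tool 16.8 -8.0
tip tool -40.3 -8.1
spring tool 6.9 8.5
mL tool 113.1 -37.7
mR tool 112.6 35.7
```

Request:
arm_command(targets="0 0 50 0 0 0 0.6;0 0 40 0 0 0 0.6;0 0 12 0 0 0 0.6;0 0 4.5 0 0 0 0.6;0 0 0 0 0 0 0.6;0 0 0 0 0 0 0.15;0 0 0 0 0 0 0.15;0 0 0 0 0 0 0.15;0 0 0 0 0 0 0.15;0 0 0 0 0 0 0.15")

```text
t: 13.35
ee_pos: [484.1, 179.1, 3.2]
ee_rot: [0.001, 0.727, 0.686, 0.001]
force: [-1.7, 0.6, 9.1]
gripper_width: 0.217
```

Request:
arm_command(targets="0 0 -5 0 0 0 0.15;0 0 0 0 0 0 0.15;20 -1 0 0 0 0 0.15;15 0 0 0 0 0 0.15;0 0 0 0 0 0 0.15")

```text
t: 13.98
ee_pos: [484.4, 214.8, 6.7]
ee_rot: [0.0, 0.727, 0.687, -0.0]
force: [0.4, 0.6, -1.6]
gripper_width: 0.215
```

```bash
python3 - <<'E'
from h import *
save('wrist','w8')
cv2.imwrite('pics/w8b.png',cv2.resize(cv2.imread('pics/w8.png')[:290],(706,400),interpolation=cv2.INTER_CUBIC))
o=env.get_obs(); print(o['ee_pos'],o['ee_rot'],o['t'],o['gripper_width'],o['force'])
E
```

```text
[484.2764641  214.20369642   6.59873159] [ 9.56732888e-06  7.26939347e-01  6.86701641e-01 -2.03973964e-04] 14.025 0.21858232105412537 [ 0.04401186  1.10416638 -1.47243214]
```

View pics/w8b.png

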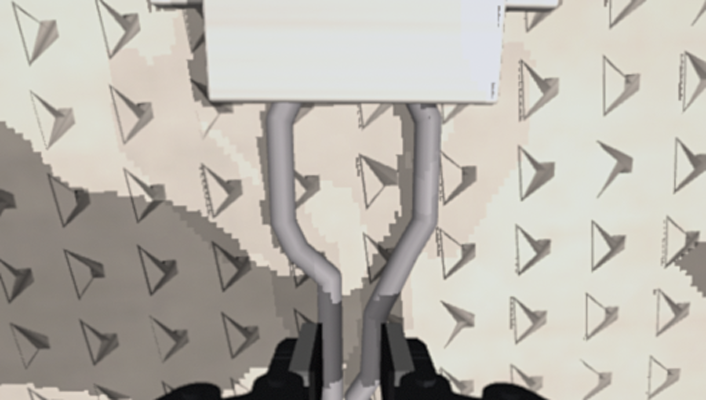

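The loop is entering the mouth on centre (loop centre ≈355, roof centre ≈353 px). Pushing on.

Request:
arm_command(targets="12 0 0 0 0 0 0.15;12 0 0 0 0 0 0.15;10 0 0 0 0 0 0.15;4 0 0 0 0 0 0.15;0 0 0 0 0 0 0.15")

```text
t: 14.65
ee_pos: [486.5, 252.1, 6.7]
ee_rot: [-0.0, 0.727, 0.686, -0.0]
force: [-0.7, 0.2, -2.0]
gripper_width: 0.221
```

Request:
arm_command(targets="2.5 0 0 0 0 0 0.15;2.5 0 0 0 0 0 0.15;0 0 0 0 0 0 0.15")

```text
t: 15.02
ee_pos: [487.0, 256.9, 6.8]
ee_rot: [-0.0, 0.727, 0.686, 0.0]
force: [0.2, 0.1, -1.7]
gripper_width: 0.221
```

Request:
arm_command(targets="0 0 4 0 0 0 0.15;1.5 0 0 0 0 0 0.15;1.5 0 0 0 0 0 0.15;0 0 0 0 0 0 0.15")

```text
t: 15.52
ee_pos: [487.6, 259.4, 3.3]
ee_rot: [0.001, 0.727, 0.686, 0.0]
force: [-1.9, -3.1, 5.5]
gripper_width: 0.224
```

Request:
arm_command(targets="1.5 0 0 0 0 0 0.15;1.5 0 0 0 0 0 0.15;0 0 0 0 0 0 0.15")

```text
t: 15.9
ee_pos: [487.7, 262.1, 3.2]
ee_rot: [0.001, 0.728, 0.686, -0.0]
force: [0.9, -4.4, 6.6]
gripper_width: 0.218
```

Request:
arm_command(targets="1.5 0 0 0 0 0 0.15;1.5 0 0 0 0 0 0.15;0 0 0 0 0 0 0.15")

```text
t: 16.27
ee_pos: [487.7, 262.4, 3.2]
ee_rot: [0.003, 0.728, 0.685, -0.002]
force: [-0.8, -18.8, 10.7]
gripper_width: 0.215
```

Request:
arm_command(targets="-2 0 0 0 0 0 0.15;0 0 0 0 0 0 0.6;0 0 0 0 0 0 0.6;0 0 0 0 0 0 0.6;0 0 -20 0 0 0 0.6;0 0 -50 0 0 0 1;-40 0 -40 0 0 0 1;-20 0 0 0 0 0 1;0 0 0 0 0 0 1")

```text
t: 17.4
ee_pos: [483.6, 203.0, 112.5]
ee_rot: [-0.0, 0.728, 0.686, -0.0]
force: [0.1, 0.0, 0.6]
gripper_width: 1.0
```

```bash
python3 - <<'E'
from h import *
save('wrist','w9')
cv2.imwrite('pics/w9b.png',cv2.resize(cv2.imread('pics/w9.png'),(800,600),interpolation=cv2.INTER_CUBIC))
o=env.get_obs(); print(o['ee_pos'],o['ee_rot'],o['t'],o['gripper_width'],o['force'])
E
```

```text
[483.52064448 203.62257727 112.09257393] [-3.51051326e-04  7.27755230e-01  6.85836788e-01 -3.20259940e-04] 17.45 0.9988256751291837 [-0.21175908  0.35003747 -0.23539638]
```

View pics/w9b.png

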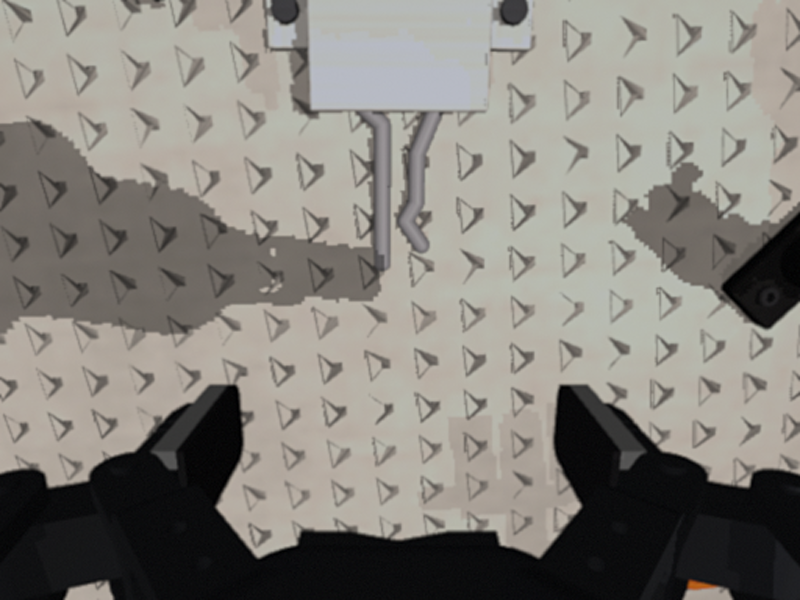

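```bash
python3 - <<'E'
from h import *
p=load('w9');s=.64
t=onz(p,381*s,268*s,4); m=onz(p,400*s,109*s,26); d=np.array([np.cos(np.radians(86.6)),np.sin(np.radians(86.6))])
print(t,m,'mouth-tip',(m-t)[:2]@d,'(home: 72)')
E
```

```text
[476.47667477 221.05207499   4.        ] [489.84724213 291.53381368  26.        ] mouth-tip 71.1506385608397 (home: 72)
```

Request:
arm_command(targets="0 0 -60 0 0 -9.8 1;0 0 -60 0 0 -9.8 1;0 0 -62 0 0 -9.8 1;0 0 0 0 0 -9.8 1;0 0 0 0 0 -9.8 1;0 0 0 0 0 -9.8 1;0 0 0 0 0 -9.8 1;0 0 0 0 0 -9.8 1;0 0 0 0 0 -9.8 1;0 0 0 0 0 -9.8 1;0 0 0 0 0 0 1")

```text
t: 18.82
ee_pos: [483.8, 204.7, 293.6]
ee_rot: [-0.001, -0.041, 0.999, -0.0]
force: [-0.7, -0.6, 0.0]
gripper_width: 1.002
```

Clip is home: 71 mm of leg outside, where 72 was expected, plus the wall contact felt. Now to the lever bar.

Request:
arm_command(targets="-2.4 -60 0 0 0 0 1;-2.4 -60 0 0 0 0 1;-2.4 -60 0 0 0 0 1;-2.4 -60 0 0 0 0 1;-2.4 -60 0 0 0 0 1;0 0 0 0 0 0 1;0 0 0 0 0 0 1")

```text
t: 19.7
ee_pos: [520.3, -93.9, 294.2]
ee_rot: [-0.001, -0.039, 0.999, 0.0]
force: [-0.2, -0.0, 0.4]
gripper_width: 1.0
```

```bash
python3 - <<'E'
from h import *
p=save('wrist','w10'); o=env.get_obs(); print(o['ee_pos'],o['t'])
im=cv2.imread('pics/w10.png')
for x in (-151,-132,-95):
    c,s_=np.cos(np.radians(4.5)),np.sin(np.radians(4.5))
    X=[652.7+c*x-s_*26,-109+s_*x+c*26,227]; print(x,np.round(X,1),proj(p,X).round())
X=[652.7+c*-132-s_*26,-109+s_*-132+c*26,227]; u,v=proj(p,X).astype(int)
g=cv2.cvtColor(im,cv2.COLOR_BGR2GRAY)
for r in range(v-60,min(v+30,384),10): print(r,[int(k) for k in g[r,u-60:u+60:4]])
E
```

```text
[520.27067902 -93.26524456 294.42497891] 19.75
-151 [500.1 -94.9 227. ] [255. 180.]
-132 [519.1 -93.4 227. ] [255. 208.]
-95 [556.  -90.5 227. ] [255. 260.]
148 [217, 216, 217, 216, 212, 213, 215, 211, 211, 215, 216, 157, 133, 130, 132, 135, 135, 132, 132, 135, 132, 132, 129, 124, 129, 127, 125, 98, 122, 126]
158 [215, 215, 218, 123, 180, 211, 212, 205, 131, 132, 132, 133, 125, 103, 130, 133, 92, 128, 123, 204, 215, 196, 197, 192, 205, 213, 214, 210, 209, 213]
168 [218, 219, 221, 219, 219, 130, 147, 209, 129, 130, 131, 130, 131, 129, 129, 130, 118, 113, 116, 119, 119, 128, 120, 117, 120, 133, 137, 136, 143, 146]
178 [119, 111, 111, 78, 110, 115, 118, 99, 102, 113, 114, 114, 112, 108, 80, 51, 110, 147, 146, 147, 148, 149, 150, 150, 149, 222, 222, 221, 221, 222]
188 [222, 221, 222, 222, 225, 144, 47, 46, 139, 150, 150, 149, 149, 53, 73, 76, 67, 62, 147, 148, 148, 148, 149, 148, 163, 218, 61, 87, 221, 222]
198 [146, 145, 146, 146, 146, 146, 146, 147, 147, 147, 146, 146, 146, 52, 73, 78, 67, 51, 151, 150, 150, 150, 151, 151, 165, 222, 222, 222, 221, 221]
208 [138, 138, 140, 119, 120, 107, 91, 94, 93, 94, 93, 93, 93, 54, 73, 79, 67, 49, 134, 142, 141, 132, 143, 145, 155, 222, 221, 220, 221, 221]
218 [68, 67, 69, 67, 81, 30, 30, 82, 121, 98, 63, 30, 35, 51, 72, 79, 68, 45, 79, 78, 79, 80, 79, 79, 80, 79, 79, 78, 78, 79]
228 [180, 180, 181, 131, 96, 54, 67, 76, 33, 31, 29, 30, 39, 52, 71, 80, 68, 46, 95, 93, 86, 91, 94, 94, 107, 171, 165, 168, 192, 195]
```

The bar is found numerically at columns 247–263, its end at row ~178, exactly as predicted (255, 180). Descend and grip.

Request:
arm_command(targets="0 0 40 0 0 0 1;0 0 35 0 0 0 1;0 0 7 0 0 0 1;0 0 0 0 0 0 0.5;0 0 0 0 0 0 0;0 0 0 0 0 0 0;0 0 0 0 0 0 0;0 0 0 0 0 0 0;0 0 0 0 0 0 0;0 0 0 0 0 0 0")

```text
t: 21.0
ee_pos: [520.5, -94.1, 213.5]
ee_rot: [0.001, -0.041, 0.999, -0.0]
force: [-0.4, 1.7, 5.3]
gripper_width: 0.116
```

```bash
python3 - <<'E'
import numpy as np
f=np.radians(np.linspace(75,170,25)); y=100*np.cos(f); z=130+100*np.sin(f)
for a,b in zip(np.diff(y),-np.diff(z)): print(f"0 {a:.1f} {b:.1f} 0 0 0 0;",end='')
E
```

```text
0 -6.7 -1.6 0 0 0 0;0 -6.8 -1.1 0 0 0 0;0 -6.9 -0.6 0 0 0 0;0 -6.9 -0.1 0 0 0 0;0 -6.9 0.3 0 0 0 0;0 -6.9 0.8 0 0 0 0;0 -6.8 1.3 0 0 0 0;0 -6.7 1.8 0 0 0 0;0 -6.5 2.2 0 0 0 0;0 -6.4 2.7 0 0 0 0;0 -6.2 3.1 0 0 0 0;0 -6.0 3.5 0 0 0 0;0 -5.7 3.9 0 0 0 0;0 -5.4 4.3 0 0 0 0;0 -5.1 4.7 0 0 0 0;0 -4.8 5.0 0 0 0 0;0 -4.4 5.3 0 0 0 0;0 -4.0 5.6 0 0 0 0;0 -3.6 5.9 0 0 0 0;0 -3.2 6.1 0 0 0 0;0 -2.8 6.3 0 0 0 0;0 -2.4 6.5 0 0 0 0;0 -1.9 6.6 0 0 0 0;0 -1.4 6.8 0 0 0 0;
```

Request:
arm_command(targets="0 -6.7 -1.6 0 0 0 0;0 -6.8 -1.1 0 0 0 0;0 -6.9 -0.6 0 0 0 0;0 -6.9 -0.1 0 0 0 0;0 -6.9 0.3 0 0 0 0;0 -6.9 0.8 0 0 0 0;0 -6.8 1.3 0 0 0 0;0 -6.7 1.8 0 0 0 0")

```text
t: 22.0
ee_pos: [525.7, -148.2, 213.0]
ee_rot: [0.002, -0.041, 0.999, 0.0]
force: [2.5, 5.2, 8.0]
gripper_width: 0.111
```

Request:
arm_command(targets="0 -6.5 2.2 0 0 0 0;0 -6.4 2.7 0 0 0 0;0 -6.2 3.1 0 0 0 0;0 -6.0 3.5 0 0 0 0;0 -5.7 3.9 0 0 0 0;0 -5.4 4.3 0 0 0 0;0 -5.1 4.7 0 0 0 0;0 -4.8 5.0 0 0 0 0")

```text
t: 23.0
ee_pos: [529.6, -194.0, 183.1]
ee_rot: [0.002, -0.041, 0.999, 0.001]
force: [5.2, 5.9, 5.9]
gripper_width: 0.116
```

Request:
arm_command(targets="0 -4.4 5.3 0 0 0 0;0 -4.0 5.6 0 0 0 0;0 -3.6 5.9 0 0 0 0;0 -3.2 6.1 0 0 0 0;0 -2.8 6.3 0 0 0 0;0 -2.4 6.5 0 0 0 0;0 -1.9 6.6 0 0 0 0;0 -1.4 6.8 0 0 0 0;0 0 0 0 0 0 0")

```text
t: 24.12
ee_pos: [531.3, -217.5, 134.4]
ee_rot: [0.001, -0.041, 0.999, 0.0]
force: [2.8, 6.7, 8.0]
gripper_width: 0.113
```

Request:
arm_command(targets="0 -0.7 2 0 0 0 0;0 -0.5 2 0 0 0 0;0 0 0 0 0 0 0")

```text
t: 24.5
ee_pos: [531.4, -217.6, 134.0]
ee_rot: [0.003, -0.042, 0.999, 0.0]
force: [-7.3, 15.8, 38.9]
gripper_width: 0.111
```

Stop reached: the force jumped to 39 N with no further travel. Ease off, open, and withdraw along the bar.

Request:
arm_command(targets="0 0.5 -2.5 0 0 0 0;0 0 0 0 0 0 0.4;0 0 0 0 0 0 0.4;0 0 0 0 0 0 0.4;0 0 0 0 0 0 0.4;20 0 0 0 0 0 0.4;30 0 0 0 0 0 0.4;30 0 0 0 0 0 0.4;0 0 -60 0 0 0 0.4;0 0 -60 0 0 0 0.4;0 0 -60 0 0 0 0.4;0 0 0 0 0 0 0.4")

```text
t: 26.0
ee_pos: [451.8, -226.2, 316.4]
ee_rot: [0.003, -0.041, 0.999, -0.002]
force: [-0.1, -1.0, 0.2]
gripper_width: 0.399
```

```bash
python3 - <<'E'
from h import *
save('top','t11');save('wrist','w11');save('side','s11')
A=cv2.imread('pics/t11.png')[120:270,110:400];B=cv2.imread('pics/s11.png')[150:300,190:370];C=cv2.imread('pics/w11.png')
A=cv2.resize(A,(580,300),interpolation=cv2.INTER_CUBIC);B=cv2.resize(B,(360,300),interpolation=cv2.INTER_CUBIC);C=cv2.resize(C,(400,300))
cv2.imwrite('pics/c11.png',np.vstack([A[:, :580], np.zeros((0,580,3),np.uint8)]) if 0 else cv2.copyMakeBorder(A,0,300,0,180,0))
D=cv2.imread('pics/c11.png'); D[300:,:360]=B; D[300:,360:760]=C; cv2.imwrite('pics/c11.png',D)
o=env.get_obs(); print(o['ee_pos'],o['t'],o['force'],D.shape)
E
```

```text
[ 450.48061812 -225.20252019  311.12364285] 26.15 [-0.02977164 -0.828736   -0.0490032 ] (600, 760, 3)
```

View pics/c11.png

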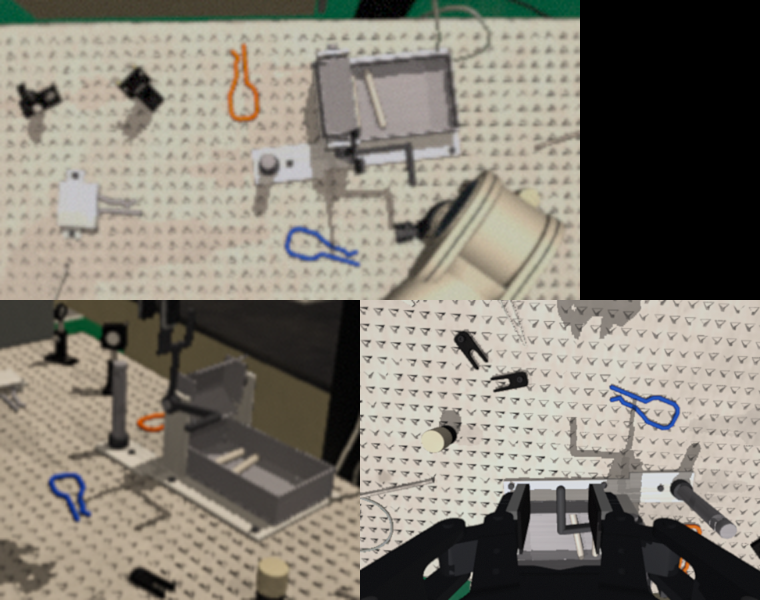

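```bash
python3 - <<'E'
from h import *
p=load('t11')
c,s=np.cos(np.radians(4.5)),np.sin(np.radians(4.5))
for n,y,z in [('170deg',-98.5,147),('160',-94,164),('150',-86.6,180)]:
    X=[652.7+c*-151-s*y,-109+s*-151+c*y,z]; q=proj(p,X); print(n,((q-[110,120])*2).round(1))
a=load('s11')
for n,y,z in [('170deg',-98.5,147),('160',-94,164),('150',-86.6,180)]:
    X=[652.7+c*-151-s*y,-109+s*-151+c*y,z]; q=proj(a,X); print(n,((q-[190,150])*2+[0,300]).round(1))
env.sign_off(); print(env.get_obs()['t'])
E
```

```text
170deg [412.  187.8]
160 [410.5 187.8]
150 [407.1 188.1]
170deg [183.  428.6]
160 [181.4 416.2]
150 [178.3 403.6]
the job is handed in; nothing more can be done
the job is handed in; nothing more can be done
```

The job was handed in at about 26 s of the 64 s allowed. The steps were done in the order asked:

- **Clip out:** I pulled the clip straight out of the pin by its loop, laid it flat on the bare table in front of the keeper, and let go.
- **Clip stowed:** I took it again by its legs and pushed it loop first into the keeper until it met the back wall, at about 19 N. A wrist picture then measured 71 mm of leg outside the mouth, against 72 mm expected when fully home.
- **Lever over:** I gripped the bar and swung it until the force jumped to about 39 N with no further travel. I then let go and withdrew along the bar.

**Last pictures (top, side and wrist):**
- Both posts lie in the catch tray, the trough is still tipped, and the clip is in the keeper.
- The mirror, lens, can and both look-alikes are where they were at the start.
- The gripper is clear of everything and the wrist force is near zero.

**Less certain:** I did not measure the tilt angle separately after letting go. I computed where the bar end should appear at 170 degrees, and it looked about right. The top view barely separates 160 from 170 degrees, so "fully over" rests mainly on the felt stop and the gripper's final height, which put the bar at about 149 mm against 147 mm expected. The 39 N was the wrist reading while gripping the bar with the pads. I took the 40 N limit to be for the arm and gripper body, so that was close to it. No check failed.

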